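Set a torque driver and bring it in line with a sloping screw

ROBOT

A 6-joint arm with a two-finger parallel gripper is mounted at the origin on the work surface. World frame = base frame: x ahead of the robot, y to its left, z up, the work surface at z = 0. Lengths are in mm, angles in rad, forces in N, time in s.
With the tool pointing down it reaches from about 275 to 825 mm from the base axis. Payload 5.2 kg.
Tool frame: the origin (TCP) lies at the very end of the fingers, on their centre line; the grasp point (between the pads) lies 19 mm behind it; z points along the fingers, y is the direction in which the jaws open and shut (so a half turn about z gives the same grasp; the last joint's range is limited). The gripper opens to 93 mm and grips with 3 to 60 N. Pads are 15 mm wide; open, the fingers measure 128 mm over their backs; the gripper's body (75 mm by 188 mm) begins 65 mm behind the grasp point.
Start: joints at [-1.309, 0.259, 1.535, -0, 1.348, -0.203], TCP at [246.555, -491.646, 218.653] pointing down, gripper open.
Joint ranges: [-3.14, 3.14], [-0.91, 2.08], [0.19, 2.58], [-1.22, 4.36], [0.22, 2.71], [-3.12, 3.12]. Speed limits (rad/s): [2.57, 2.57, 3.14, 3.14, 3.14, 3.14].

INTERFACE

Orientations are given as [roll, pitch, yaw] about the fixed x, y, z axes, in that order (R = Rz(yaw) Ry(pitch) Rx(roll)).
In Python, from bench import robot gives the robot as it stands. The module is installed in compiled form; this text tells all that it offers. Calls block until the motion is done:
- robot.move_ptp(position, orientation): joint-space move of the TCP to a pose.
- robot.move_linear(position, ori=None, speed=150, f_stop=None): straight line of the TCP; ori=None keeps the orientation; speed is the mean speed in mm/s. With f_stop (N) it stops when the force on the tool has changed by that much, and returns True; else False.
- robot.move_j(angles): joint-space move.
- robot.move_gripper(opening): opening from 0.0 (shut) to 1.0 (fully open); the grip force is fixed at half the most; returns when the fingers have stopped.
- robot.sleep(seconds).
- robot.inverse_kinematics(position, orientation): joint angles nearest the present ones, or None.
- robot.get_image(name): name is "scene" or "top" or "wrist"; returns a dict with "img" (384x512x3 uint8, blue, green, red), "fovy" (degrees; the focal length in pixels is half the picture's height over the tangent of half this angle, whatever the lens; pixels are square), "cx", "cy" (the principal point, pixels), "k1" (the pictures are not rectified: a ray, as slopes to the right and down, at radius r is drawn at 1 + k1 r^2 times it, then the intrinsics apply), "eye" and "orientation" of the camera in the world. Camera axes: x right, y down, z forward; pixel columns grow to the right and rows downward; lengths in mm; the calibration is good to about 2 mm. A picture is of the moment at which its call begins. There is no depth.
A pose or a line that the arm cannot do raises robot.MotionError and nothing moves.
- robot.hand_in(): hands the job in, once; it reports no verdict.
Readings, each from a call of its own:
- robot.current_t(): time.
- robot.current_qpos(): joint angles.
- robot.current_joint_vel(): joint speeds.
- robot.current_joint_efforts(): joint torques, N m.
- robot.current_tcp_pos(): TCP position.
- robot.current_eef_rot(): TCP orientation.
- robot.current_contact_force(): force on the tool from outside, world axes, zero at the start.
- robot.current_ft_torque(): the same for the moment, N m.
- robot.current_gripper_width(): opening from 0.0 (shut) to 1.0 (fully open).
Only numpy, scipy, OpenCV 4.12 (cv2) and the standard library are available. Lean on these libraries where they do the work, as an engineer would, in place of code of your own. Each camera call takes 0.05 s, during which the arm holds its last target.

TASK

Take the torque driver, the only tool in the rack with a scale and a turning sleeve: while it is still in its hole, turn its sleeve to 5. Then draw it out of the rack, tilt it and hold it in the air in line with the screw on the sloping white casing, bit towards the screw and about 3 cm short of it, touching nothing. Finish while still holding it there, and leave the other rack tools in their holes and the pliers and cutters where they lie.

Things in the scene. Friction and masses are not known exactly. Their poses are not given: they have to be found in the camera images.
- driver: Torque driver, 0.2 kg, 144 mm long, bit down in one of the rack's three holes (which one varies). Origin at its bit tip, z along its axis to the sleeve. Along z (mm): 6.4 mm bit 0-38, nose 38-50, grey 25 mm square handle 50-105, black flange 54 mm wide 105-110 (rests on the plate; origin 10 mm above the table), sleeve 112-144. Draw it straight up; the square hole keeps it from turning.
- scale (a point): Centre of the top of the driver's flange, 110 mm from the bit tip on its axis. Around it lie seven white ticks 0.4 rad apart, counted 1 to 7 anticlockwise seen from above: tick 1, on the driver's x axis (the side away from the robot), is wide and long, tick 5 long and thin, the others short.
- sleeve (a joint): Turning sleeve on the driver: ribbed steel, 33 mm across, 32 mm tall, white pointer line on its top (from the centre outwards) and down its side. Rad: 0 = pointer at tick 1, 1.6 = tick 5, 2.4 = tick 7 (stop); grows anticlockwise from above; starts at 0.2 to 1.0. Stiff (0.06 N m), no clicks, stays where left. It bears the driver's weight: one grasp can turn and lift.
- sleeve_top (a point): Centre of the sleeve's top face, on the driver's axis 144 mm from the bit tip (154 mm above the table while in the rack).
- rack: Fixed aluminium tool rack: plate 85 x 260 x 20 mm, its top 115 mm above the table, on two end cheeks; three square through holes 27 mm wide, along the rack's y axis at -75, 0 and +75 mm. Origin on the table under the plate's centre, x across the plate, z up.
- screw (a point): Cross-head screw, 13 mm head in a grey 26 mm boss mid-face on the white casing (150 x 140 x 55 mm, fixed on a wooden cradle). Origin: centre of the head's top, 100 mm above the table, 4 mm off the face; z points straight out along the screw's axis, up and leaning 0.6 rad (34 degrees) from vertical, mainly towards the robot; x goes up the slope.
- cradle: Fixed wooden cradle that carries the white casing: base 200 x 170 x 12 mm. Origin on the table 99.5 mm straight below the screw, x away from the robot, z up.
- dome_tool: Bystander in another hole of the rack: same square handle, 36 mm flange, wooden dome knob reaching 26 mm above the plate. Origin 10 mm above the table on its axis.
- awl: Bystander in another hole of the rack: same square handle, 36 mm flange, slim black knob reaching 28 mm above the plate. Origin 10 mm above the table on its axis.
- pliers: Bystander: red-handled pliers lying on the table, 150 mm long, 16 mm high. Origin near the pivot, x towards the jaws.
- cutters: Bystander: red-handled side cutters lying on the table, 130 mm long, 16 mm high. Origin near the pivot, x towards the jaws.

How it is judged (in metres and radians):
On the way, in this order (a step that is already met when the one before it is completed fails the run):
1. the sleeve is set to 5 while the driver stands in the rack (value of joint sleeve between 1.44 and 1.76 rad and height (world z) of driver below 0.03 m and velocity of joint sleeve between -0.3 and 0.3 rad/s), for 0.2 s.
2. the driver is drawn out: its bit is above the rack's plate (height (world z) of driver above 0.118 m and contact force between the fingers and driver above 1 N), for 0.05 s.
At the end, for the whole second after the job is handed in: Fingers hold the driver still: sleeve within 0.16 rad of 1.6, axis within 0.18 rad of the screw's, bit nearest, tip within 15 mm of the screw axis in x and y and 10 to 60 mm off the head, touching neither rack nor casing; other rack tools seated (value of joint sleeve between 1.44 and 1.76 rad and angle between the z axis of driver and the z axis of screw, either way round below 0.18 rad and z of sleeve_top in the frame of screw above 0.12 m and x of driver in the frame of screw between -0.015 and 0.015 m and y of driver in the frame of screw between -0.015 and 0.015 m and z of driver in the frame of screw between 0.01 and 0.06 m and contact force between the fingers and driver above 1 N and contact force between driver and rack below 0.1 N and contact force between driver and cradle below 0.1 N and linear speed of driver below 0.03 m/s and height (world z) of each of dome_tool, awl below 0.02 m); the arm keeps its last pose, push and grip.
It fails at once if another rack tool is pulled up or shifted (distance of any of dome_tool, awl from where it was at the start of the episode above 0.02 m).
It fails at once if the pliers or cutters are pushed away (distance of any of pliers, cutters from where it was at the start of the episode above 0.04 m).
It fails at once if the driver is dropped (height (world z) of driver below 0.005 m).
It also fails if it takes over 38 s, if anything falls off the work surface, if the arm or the gripper's body presses on something with over 40 N, if the wrist force passes 120 N, or if a joint passes its speed limit or range.

## Working session

There is one attempt and no reset: what is moved stays moved. The work goes in short steps, each a Python script; the robot and the scene stay as the last script left them, time stands still between calls to the robot, and variables do not carry over. Pictures are saved under pics/ and viewed, and the job is handed in when it is done.

```bash
mkdir -p pics
cat > h.py <<'E'
import numpy as np, cv2
from bench import robot
from scipy.spatial.transform import Rotation as R
def rot(o): return R.from_euler('xyz',o).as_matrix()
def K(d):
    h,w=d['img'].shape[:2]; f=h/2/np.tan(np.radians(d['fovy'])/2); return f
def ray(d,u,v):
    f=K(d); x,y=(u-d['cx'])/f,(v-d['cy'])/f
    a,b=x,y
    for _ in range(30):
        s=1+d['k1']*(a*a+b*b); a,b=x/s,y/s
    return np.array(d['eye']),rot(d['orientation'])@np.array([a,b,1.])
def onz(d,u,v,z):
    e,r=ray(d,u,v); return e+r*(z-e[2])/r[2]
def proj(d,p):
    c=rot(d['orientation']).T@(np.array(p,float)-np.array(d['eye'])); a,b=c[0]/c[2],c[1]/c[2]
    s=1+d['k1']*(a*a+b*b); f=K(d); return np.array([d['cx']+f*a*s,d['cy']+f*b*s])
def tri(*dr):
    A=np.zeros((3,3));B=np.zeros(3)
    for d,u,v in dr:
        e,r=ray(d,u,v); r=r/np.linalg.norm(r); M=np.eye(3)-np.outer(r,r); A+=M;B+=M@e
    return np.linalg.solve(A,B)
E
python3 - <<'E'
from h import *
import pickle
for n in ['scene','top','wrist']:
    d=robot.get_image(n); pickle.dump(d,open(n+'.pkl','wb')); cv2.imwrite(f'pics/{n}0.png',cv2.resize(d['img'],(768,576)))
    print(n,{k:v for k,v in d.items() if k!='img'})
print(robot.current_t(),robot.current_tcp_pos(),robot.current_eef_rot())
E
```

```text
scene {'fovy': 52.36617476134711, 'cx': 257.5357870619105, 'cy': 194.05627307407394, 'k1': -0.026227532721671394, 'eye': array([ 736.30435932, -299.97623458,  777.11561795]), 'orientation': array([-2.62698702,  0.01104972,  0.51424655])}
top {'fovy': 48.2210558666906, 'cx': 256.48497545208494, 'cy': 190.67405154142187, 'k1': 0.0037832555911892843, 'eye': array([ 371.76399369,   42.54850639, 1095.92792976]), 'orientation': array([-2.96868886e+00,  2.76846482e-03, -1.56969871e+00])}
wrist {'fovy': 61.28029628892163, 'cx': 259.56973058052944, 'cy': 188.31414267035194, 'k1': -0.045023933123770316, 'eye': array([ 311.51805128, -459.51725373,  383.67653219]), 'orientation': array([ 2.87360756e+00,  1.18987364e-03, -1.10653553e+00])}
0.15 [ 246.46198285 -491.2236849   218.0235673 ] [-3.14023503e+00 -2.92538141e-04  4.64820166e-01]
```

View pics/scene0.png

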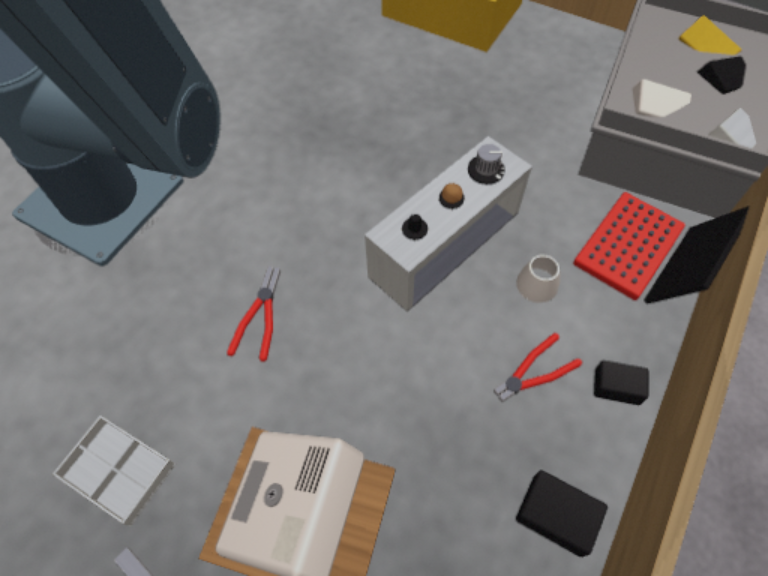

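View pics/top0.png

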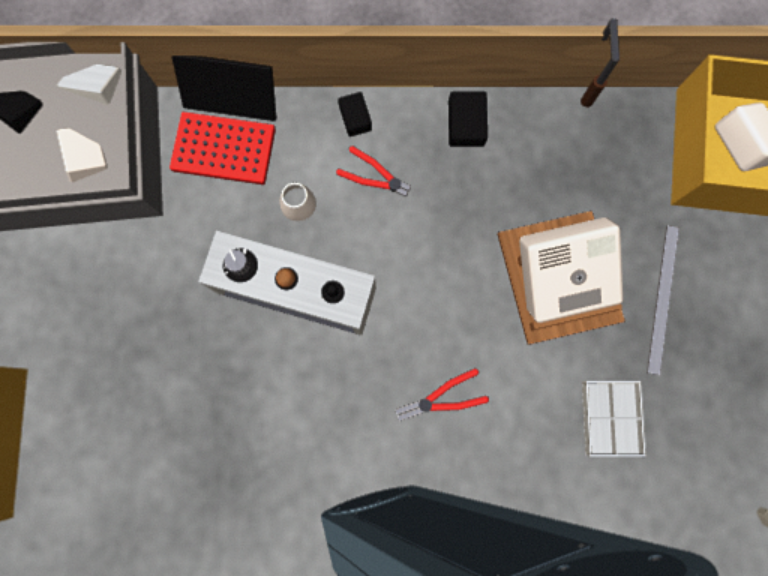

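View pics/wrist0.png

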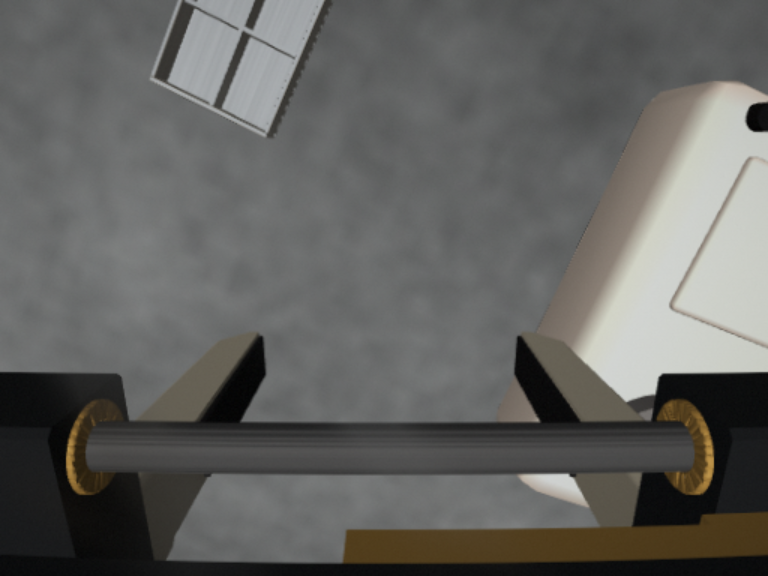

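The driver is in the left hole: 768-wide pixels (237,262) in top and (490,152) in scene. The screw is at (578,277) in top and (274,494) in scene. Next I'll measure both, along with the rack and cradle edges.

Run:
```python
from h import *
import pickle
t=pickle.load(open('top.pkl','rb'));s=pickle.load(open('scene.pkl','rb'))
def crop(d,x0,x1,y0,y1,n,k=8):
    im=cv2.resize(d['img'][y0:y1,x0:x1],None,fx=k,fy=k,interpolation=cv2.INTER_CUBIC); cv2.imwrite('pics/'+n,im)
crop(t,120,260,145,225,'c_rack.png',5)
crop(t,325,425,135,235,'c_cas.png',6)
crop(s,300,350,80,140,'c_drv.png',10)
crop(s,130,270,280,384,'c_scr.png',5)
print('screw',tri((t,578/1.5,277/1.5),(s,274/1.5,494/1.5)))
print('drv',tri((t,237/1.5,261/1.5),(s,490/1.5,152/1.5)))
```

```text
screw [ 560.13266468 -258.09926198  101.09169682]
drv [574.22832372 266.21512124 158.19989728]
```

View pics/c_rack.png

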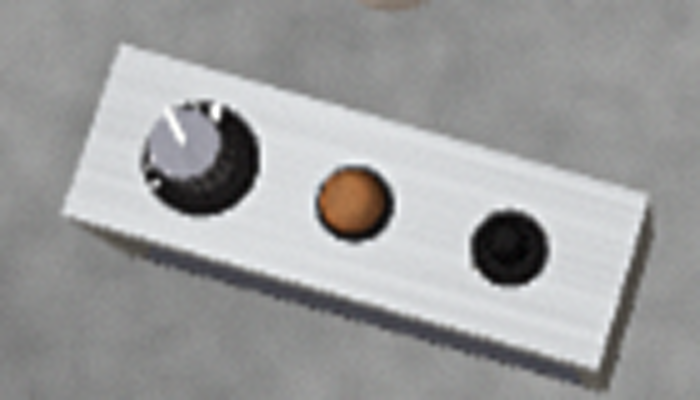

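View pics/c_cas.png

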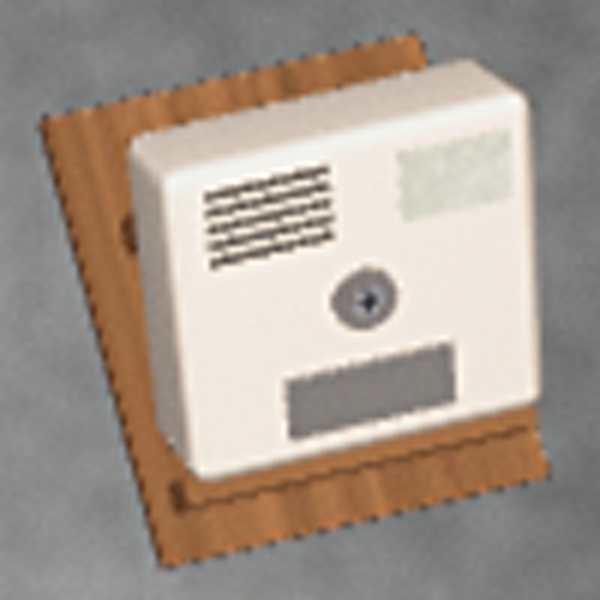

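View pics/c_drv.png

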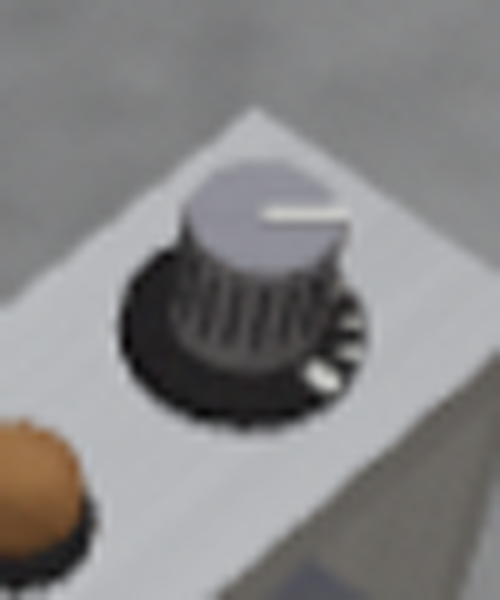

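View pics/c_scr.png

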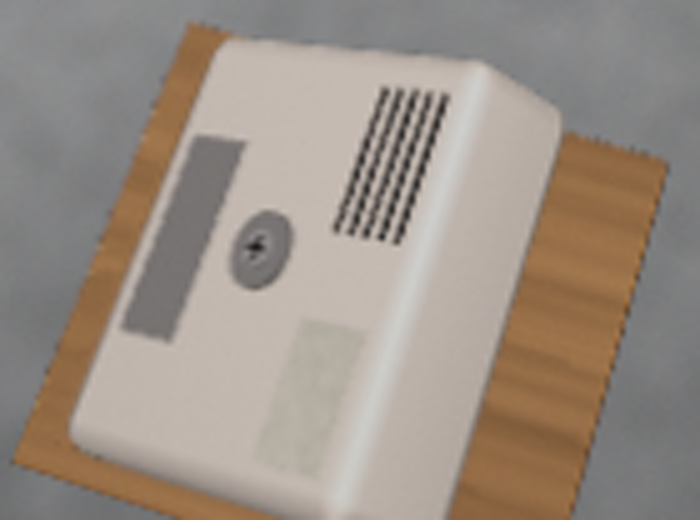

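Run:
```python
from h import *
import pickle
t=pickle.load(open('top.pkl','rb'));s=pickle.load(open('scene.pkl','rb'))
def c(u,v,x0,y0,k): return x0+(u+.5)/k-.5, y0+(v+.5)/k-.5
P=np.array([onz(t,*c(u,v,120,145,5),115) for u,v in [(122,43),(650,197),(602,372),(63,214)]])
ctr=P.mean(0); print('rack',P.round(1).tolist(),ctr,np.linalg.norm(P[1]-P[0]),np.linalg.norm(P[3]-P[0]))
yv=P[0]-P[1]+P[3]-P[2]; yaw=np.arctan2(yv[1],yv[0])-np.pi/2; print('rack yaw',yaw)
print('hole+75',ctr[:2]+75*np.array([-np.sin(yaw),np.cos(yaw)]))
B=np.array([onz(t,*c(u,v,325,135,6),12) for u,v in [(43,118),(420,33),(548,475),(163,568)]])
print('cradle',B.round(1).tolist(),B.mean(0),np.linalg.norm(B[1]-B[0]),np.linalg.norm(B[3]-B[0]))
xv=B[0]-B[3]+B[1]-B[2]; yv=B[0]-B[1]+B[3]-B[2]
print('cradle yaw',np.arctan2(xv[1],xv[0]),np.arctan2(yv[1],yv[0])-np.pi/2)
st=c(368,300,325,135,6); ss=c(257,247,130,280,5)
print('screw',tri((t,*st),(s,*ss)),onz(t,*st,100),onz(s,*ss,100))
tt=c(187,143,120,145,5); ts=c(265,215,300,80,10)
print('sleeve top',tri((t,*tt),(s,*ts)),onz(t,*tt,154),onz(s,*ts,154))
# flange top centre at z=120 in top
print('flange', onz(t,*c(201,158,120,145,5),120), onz(s,*c(243,330,300,80,10),118))
for nm,a,b in [('top',(t,*c(185,143,120,145,5)),(t,*c(166,108,120,145,5))),('sc',(s,*ts),(s,*c(350,213,300,80,10)))]:
    v=onz(*b,154)-onz(*a,154); print(nm,'pointer ang',np.arctan2(v[1],v[0])-yaw,np.linalg.norm(v))
v=onz(s,*c(322,376,300,80,10),120);print('tick1',v,onz(t,*c(216,110,120,145,5),120))
```

```text
rack [[632.6, 310.8, 115.0], [558.8, 61.5, 115.0], [477.1, 83.2, 115.0], [550.6, 334.5, 115.0]] [554.78922293 197.49548516 115.        ] 260.0017639136536 85.33878893983096
rack yaw -0.28627070000980837
hole+75 [575.96747289 269.443256  ]
cradle [[657.4, -150.0, 12.0], [695.6, -315.2, 12.0], [501.9, -358.8, 12.0], [462.4, -194.7, 12.0]] [ 579.31957438 -254.67704433   12.        ] 169.64592252634415 200.04780405335643
cradle yaw 0.22337415625167575 0.23162085060479143
screw [ 559.0476989  -258.73507879  105.52880736] [ 560.4750257  -259.90078166  100.        ] [ 557.1715412  -258.88577269  100.        ]
sleeve top [574.29299809 267.1695746  158.96113323] [575.96711121 268.80428431 154.        ] [572.49273989 271.12899213 154.        ]
flange [576.21380194 270.17053591 120.        ] [572.77124142 271.0385551  118.        ]
top pointer ang 0.8061258845173023 18.566517199171717
sc pointer ang 0.8246348411865378 18.060234038232405
tick1 [593.7292659  265.73650924 120.        ] [599.08889364 264.07990825 120.        ]
```

Measurements agree with the given sizes: rack 260 x 85 mm, cradle 200 x 170 mm, sleeve top about 154 mm high. Pointer is at about 0.81 rad. Next I'll check reach.

```bash
cat >> h.py <<'E'
S=np.array([559.,-259.5,100.]); yc=.227
zs=np.array([-np.sin(.6)*np.cos(yc),-np.sin(.6)*np.sin(yc),np.cos(.6)])
D=np.array([575.,270.]); ry=-.286
def tool_ori(z,a):
    "tool z along z; a = rotation about it, 0: tool x horizontal-ish like yaw a when straight down"
    z=np.array(z,float)/np.linalg.norm(z)
    ax=np.cross([0,0,-1.],z); n=np.linalg.norm(ax)
    M=R.identity() if n<1e-9 else R.from_rotvec(ax/n*np.arctan2(n,-z[2]))
    return (M*R.from_euler('xyz',[np.pi,0,a])).as_euler('xyz')
E
python3 - <<'E'
from h import *
d=robot.get_image('wrist')
T=rot(robot.current_eef_rot()); p=np.array(robot.current_tcp_pos())
print('cam in tool',T.T@(np.array(d['eye'])-p)); print((T.T@rot(d['orientation'])).round(3))
print('tcp px',proj(d,p), [proj(d,p-[0,0,h]) for h in (30,60,100)])
for a in np.arange(-3,3.2,.4):
    q1=robot.inverse_kinematics([*D,125],[np.pi,0,a]); q2=robot.inverse_kinematics([*D,260],[np.pi,0,a])
    q3=robot.inverse_kinematics(S+zs*148,tool_ori(-zs,a))
    print(round(a,2),*[None if q is None else np.round(q,2) for q in (q1,q2,q3)])
E
```

```text
cam in tool [  72.42119748    0.60339983 -165.62345989]
[[-0.001 -0.964 -0.265]
 [ 1.    -0.001  0.   ]
 [-0.    -0.265  0.964]]
tcp px [258.49117593 235.2552825 ] [array([258.68556068, 216.35839531]), array([258.83274952, 202.06143046]), array([258.9810674 , 187.66504853])]
-3.0 [ 0.26  0.48  1.44  0.    1.22 -1.45] [ 0.26  0.39  1.24  0.    1.5  -1.45] None
-2.6 [ 0.26  0.48  1.44  0.    1.22 -1.85] [ 0.26  0.39  1.24  0.    1.5  -1.85] [-1.13  0.09  1.9   0.66  1.11  2.75]
-2.2 [ 0.26  0.48  1.44  0.    1.22 -2.25] [ 0.26  0.39  1.24  0.    1.5  -2.25] [-1.13  0.09  1.9   0.66  1.11  2.35]
-1.8 [ 0.26  0.48  1.44  0.    1.22 -2.65] [ 0.26  0.39  1.24  0.    1.5  -2.65] [-1.13  0.09  1.9   0.66  1.11  1.95]
-1.4 [ 0.26  0.48  1.44 -0.    1.22 -3.05] [ 0.26  0.39  1.24  0.    1.5  -3.05] [-1.13  0.09  1.9   0.66  1.11  1.55]
-1.0 [ 0.26  0.48  1.44 -0.    1.22  2.83] [ 0.26  0.39  1.24 -0.    1.5   2.83] [-1.13  0.09  1.9   0.66  1.11  1.15]
-0.6 [ 0.26  0.48  1.44 -0.    1.22  2.43] [ 0.26  0.39  1.24 -0.    1.5   2.43] [-1.13  0.09  1.9   0.66  1.11  0.75]
-0.2 [ 0.26  0.48  1.44 
[... 338 characters left out ...]
.26  0.48  1.44 -0.    1.22  0.83] [ 0.26  0.39  1.24 -0.    1.5   0.83] [-1.13  0.09  1.9   0.66  1.11 -0.85]
1.4 [ 0.26  0.48  1.44 -0.    1.22  0.43] [ 0.26  0.39  1.24 -0.    1.5   0.43] [-1.13  0.09  1.9   0.66  1.11 -1.25]
1.8 [ 0.26  0.48  1.44 -0.    1.22  0.03] [ 0.26  0.39  1.24 -0.    1.5   0.03] [-1.13  0.09  1.9   0.66  1.11 -1.65]
2.2 [ 0.26  0.48  1.44  0.    1.22 -0.37] [ 0.26  0.39  1.24  0.    1.5  -0.37] [-1.13  0.09  1.9   0.66  1.11 -2.05]
2.6 [ 0.26  0.48  1.44  0.    1.22 -0.77] [ 0.26  0.39  1.24  0.    1.5  -0.77] [-1.13  0.09  1.9   0.66  1.11 -2.45]
3.0 [ 0.26  0.48  1.44  0.    1.22 -1.17] [ 0.26  0.39  1.24  0.    1.5  -1.17] [-1.13  0.09  1.9   0.66  1.11 -2.85]
```

Run:
```python
from h import *
robot.move_ptp([*D,240],[np.pi,0,.9]); robot.move_gripper(.6)
d=robot.get_image('wrist'); import pickle; pickle.dump(d,open('w1.pkl','wb'))
print(robot.current_t(),robot.current_tcp_pos(),robot.current_gripper_width(),proj(d,[*D,154]),proj(d,[*D,120]))
cv2.imwrite('pics/w1.png',cv2.resize(d['img'],(768,576)))
```

```text
3.95 [574.98544771 270.0467196  240.01532066] 0.601009953797997 [259.39513476 191.92741081] [259.41415021 181.60767079]
```

View pics/w1.png

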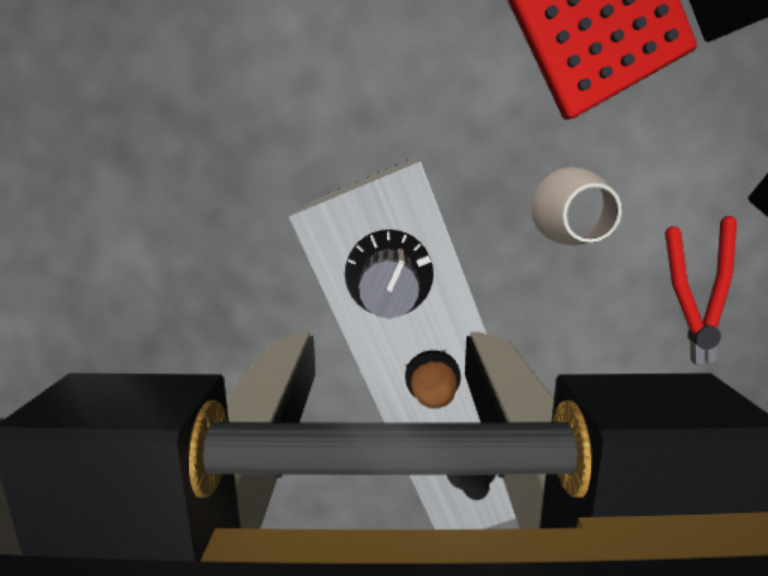

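The sleeve centre is at (388,289), against a predicted (389,288). All seven ticks show, with tick 1 at (425,262) and tick 5 at (372,241), and the pointer tip is at (402,263). I'll compute the angles, then grasp and turn.

Run:
```python
from h import *
import pickle
d=pickle.load(open('w1.pkl','rb')); f=lambda u,v:((u+.5)/1.5-.5,(v+.5)/1.5-.5)
c=onz(d,*f(388,289),154);p=onz(d,*f(402,262),154)
t1=onz(d,*f(425,262),120);t5=onz(d,*f(372,241),120);c2=np.array([*c[:2],120])
an=lambda v:np.arctan2(v[1],v[0])
print(c,an(p-c),an(t1-c2),an(t5-c2),np.linalg.norm(t1-c2))
P=an(p-c);r=(an(t5-c2)-P);print('turn to t5',r,'sleeve val',P-an(t1-c2),P-ry)
C=c[:2]
robot.move_linear([*C,150],speed=150)
print(robot.move_linear([*C,126],speed=60,f_stop=8))
robot.move_gripper(0); print(robot.current_gripper_width()*93,robot.current_tcp_pos(),robot.current_contact_force(),robot.current_t())
```

```text
[574.13384363 270.07303356 154.        ] 0.43665252729054416 -0.36127483292803386 1.349246137476462 23.30681653814011
turn to t5 0.9125936101859178 sleeve val 0.797927360218578 0.7226525272905442
False
32.98848371158434 [574.30657285 270.11003966 126.28402061] [0.53476283 0.09409007 1.79979694] 5.7583
```

Run:
```python
from h import *
import pickle
q=np.array(robot.current_qpos()); q[5]-=.81; robot.move_j(q); robot.sleep(.3)
print(robot.current_t(),robot.current_eef_rot(),robot.current_contact_force(),robot.current_ft_torque())
p=np.array(robot.current_tcp_pos())
robot.move_gripper(.6); robot.move_linear([p[0],p[1],240])
d=robot.get_image('wrist'); pickle.dump(d,open('w2.pkl','wb'))
cv2.imwrite('pics/w2.png',cv2.resize(d['img'][100:300,160:360],(800,800))[:600]); print(robot.current_t())
```

```text
6.85 [3.14066110e+00 1.79309191e-05 1.70945306e+00] [ 2.081638   -0.93104281 -0.29714518] [-0.1771732  -0.37053583 -0.0399556 ]
8.4167
```

View pics/w2.png

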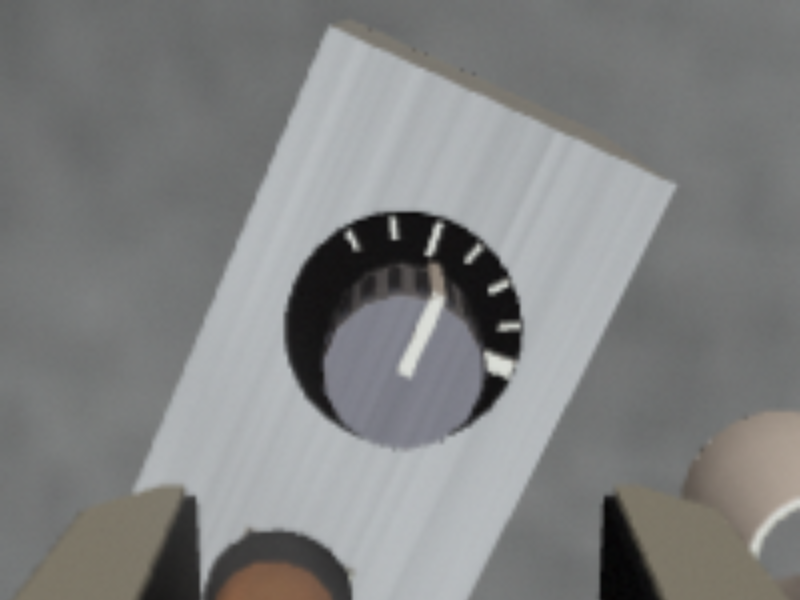

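Run:
```python
from h import *
import pickle
d=pickle.load(open('w2.pkl','rb')); f=lambda u,v:(160+(u+.5)/4-.5,100+(v+.5)/4-.5)
an=lambda v:np.arctan2(v[1],v[0])
c=onz(d,*f(404,371),154)
c2=onz(d,*f(403,329),120); print(c,c2)
for e in [(440,296),(438,299)]:print('ptr',an(onz(d,*f(*e),154)-onz(d,*f(404,374),154)))
T=[(499,365),(509,326),(499,288),(474,254),(436,239),(393,229),(353,241)]
a=np.array([an(onz(d,*f(*t),120)-c2) for t in T]); print(a, a-np.arange(7)*.4)
```

```text
[573.9087123 270.0046379 154.       ] [573.7109165  270.06804933 120.        ]
ptr 1.2930493179728364
ptr 1.299656834692231
[-0.22984424  0.16841469  0.55420053  0.9675361   1.36855855  1.8067246
  2.21349994] [-0.22984424 -0.23158531 -0.24579947 -0.2324639  -0.23144145 -0.1932754
 -0.18650006]
```

The pointer lines up with tick 5 to within about 0.06 rad, reading roughly 1.53–1.58. I'll regrasp, nudge +0.04, wait, and then lift.

Run:
```python
from h import *
import pickle
C=[573.9,270.1]
robot.move_linear([*C,150],speed=150)
print(robot.move_linear([*C,126.3],speed=60,f_stop=8))
robot.move_gripper(0)
q=np.array(robot.current_qpos()); q[5]-=.04; robot.move_j(q); robot.sleep(.5)
p=np.array(robot.current_tcp_pos());print(p,robot.current_gripper_width()*93,robot.current_contact_force())
print(robot.move_linear([p[0],p[1],300],speed=90,f_stop=25))
print(robot.current_t(),robot.current_tcp_pos(),robot.current_contact_force(),robot.current_gripper_width()*93)
d=robot.get_image('scene'); cv2.imwrite('pics/s2.png',cv2.resize(d['img'],(768,576)))
```

```text
False
[574.52601452 270.1639619  126.65630931] 32.75679507452489 [ 2.37700895  1.13125775 -0.05539346]
False
13.0417 [574.33349112 270.11009517 299.38324953] [ 0.44224862 -1.18852055 -1.62478358] 32.552008899750284
```

View pics/s2.png

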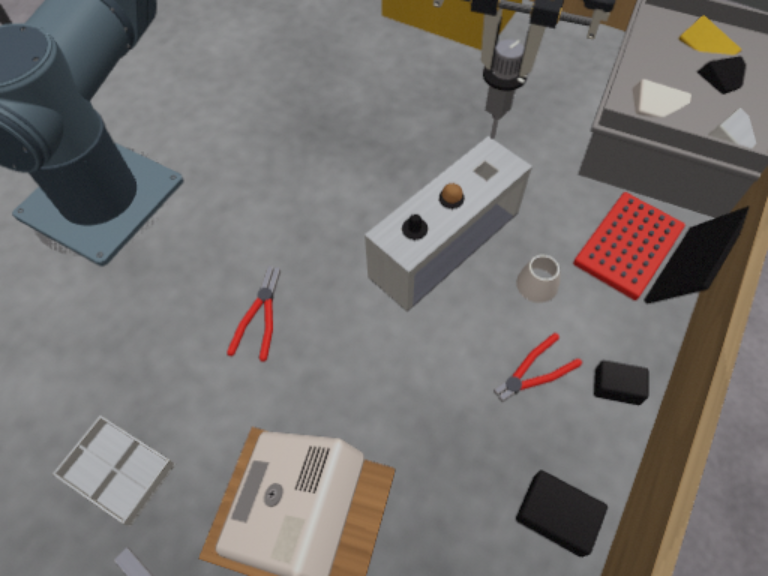

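The driver is held clear with its tip at (494,137), and the other two tools are still seated. I'll carry it over now.

Run:
```python
from h import *
import pickle
o=tool_ori(-zs,1.8)
robot.move_ptp(S+zs*(116.5+90),o); print(robot.current_t(),robot.current_contact_force())
robot.move_linear(S+zs*(116.5+33),o,speed=60); robot.sleep(.5)
print(robot.current_t(),robot.current_tcp_pos(),robot.current_gripper_width()*93)
for n in ['scene','top','wrist']:
    d=robot.get_image(n); pickle.dump(d,open(n+'3.pkl','wb'))
    print(n,'tip exp',proj(d,S+zs*33),'screw',proj(d,S),'z50',proj(d,S+zs*(33+50)))
    cv2.imwrite(f'pics/{n}3.png',cv2.resize(d['img'],(768,576)))
    if n=='scene': cv2.imwrite('pics/s3c.png',cv2.resize(d['img'][264:384,120:280],(800,600)))
    if n=='top': cv2.imwrite('pics/t3c.png',cv2.resize(d['img'][130:250,310:470],(800,600)))
```

```text
15.1667 [-0.46268725  0.51695857 -2.35398147]
16.7667 [ 476.73845842 -278.54894447  223.46557053] 32.656023366990894
scene tip exp [167.96119289 323.33948832] screw [181.68781853 329.88725117] z50 [145.35807854 312.52725364]
top tip exp [391.51616835 190.79729523] screw [385.77826952 185.1976547 ] z50 [400.91079036 199.96479888]
wrist tip exp [260.59755759 182.66964509] screw [260.52027305 174.46316775] z50 [260.75295847 199.19102425]
```

View pics/s3c.png

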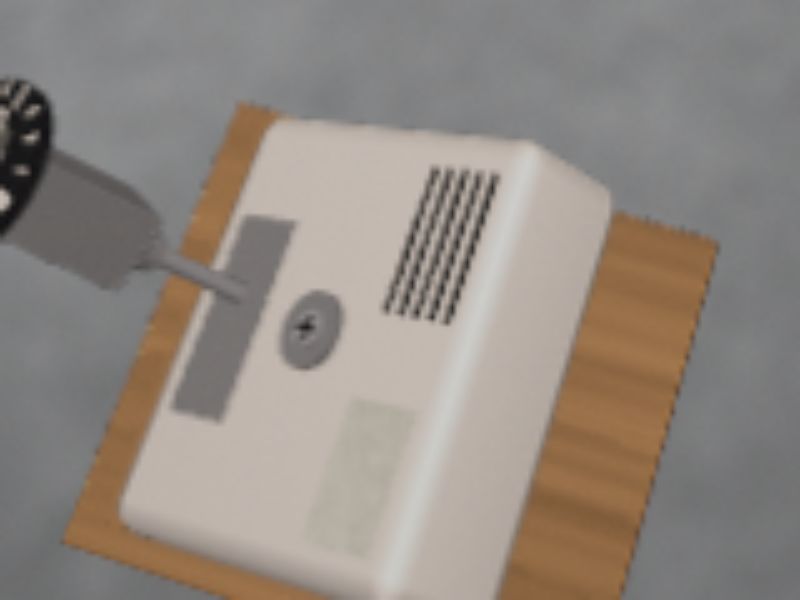

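View pics/t3c.png

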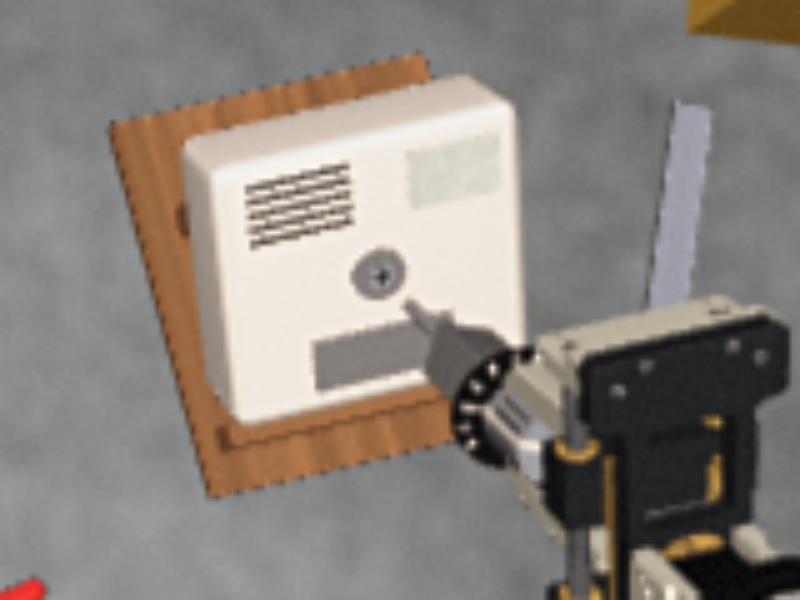

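View pics/wrist3.png

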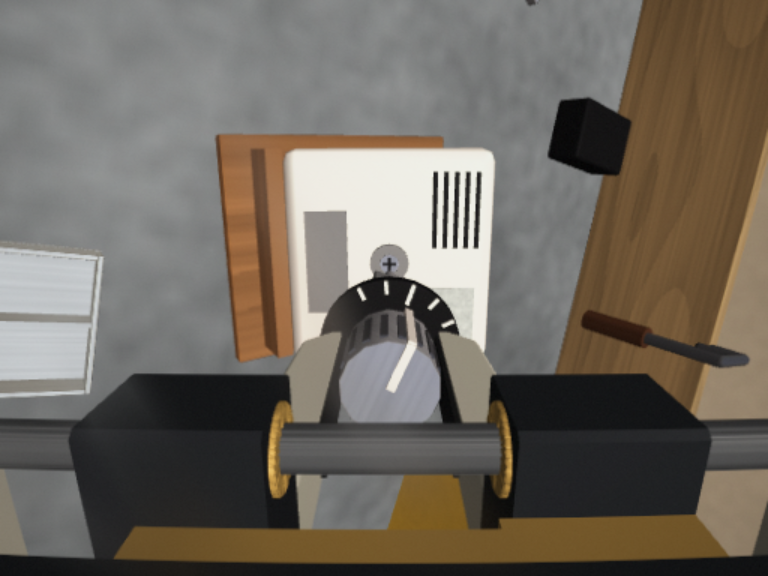

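Measured tip is at (167.9,323.6) in scene against an expected (168.0,323.3). In top it is at (391.9,190.5) against (391.5,190.8). In the wrist view the pointer (413,345) runs to the long tick 5 (411,294). I'll do a last numeric check of the tip, axis and sleeve before handing in.

Run:
```python
from h import *
import pickle
s,t,d=[pickle.load(open(n+'3.pkl','rb')) for n in('scene','top','wrist')]
F=np.c_[np.cross([-np.sin(yc),np.cos(yc),0],zs),[-np.sin(yc),np.cos(yc),0],zs]
fs=lambda u,v:(s,120+(u+.5)/5-.5,264+(v+.5)/5-.5); ft=lambda u,v:(t,310+(u+.5)/5-.5,130+(v+.5)/5-.5)
tip=tri(fs(240,298),ft(410,303)); print('tip in screw',F.T@(tip-tri((t,578.3/1.5-.2,277.5/1.5),(s,*fs(305,327)[1:]))),F.T@(tip-S))
b=tri(fs(150,256),ft(432,322)); ax=b-tip; print('bit root',F.T@(b-S),'axis err coarse',np.arccos(ax@zs/np.linalg.norm(ax)))
f=lambda u,v:((u+.5)/1.5-.5,(v+.5)/1.5-.5)
def pl(px,h):
    e,r=ray(d,*f(*px)); k=(h-(e-S)@zs)/(r@zs); return F.T@(e+k*r-S)
c=pl((390,386),33+144); p=pl((412,345),33+144); print('centre',c)
an=lambda v:np.arctan2(v[1],v[0])
T=[(448,324),(434,304),(411,294),(387,287),(362,294)]
a=[an(pl(x,33+110)) for x in T]; P=an((p-pl((391,388),177)));print('ptr',P,'ticks 3..7',a,'sleeve',P-a[2]+1.6, P-np.mean(a)+2.0)
q=robot.current_joint_vel();print(np.abs(q).max(),robot.current_t())
```

```text
tip in screw [ 0.78978918 -1.13138661 32.09461867] [2.07392283e+00 3.14937101e-02 3.49841746e+01]
bit root [ 8.33647039  2.30794154 75.05514141] axis err coarse 0.16478363124529347
centre [ -0.69804039   0.59580324 177.        ]
ptr 1.157914616541095 ticks 3..7 [np.float64(0.3962369101996808), np.float64(0.8192725655387699), np.float64(1.242126557378106), np.float64(1.6501890306447216), np.float64(2.0657282115352613)] sleeve 1.515788059162989 1.923203961481787
0.0019820805974484295 16.9167
```

Tip-to-sleeve-top tilt is about 0.02 rad over a 144 mm baseline. The bit-root figure has too short a baseline to rely on. The sleeve reads about 1.52; the second printed value is wrong because I added the offset for the wrong tick. I'll zoom in to sharpen that reading.

Run:
```python
from h import *
import pickle
d=pickle.load(open('wrist3.pkl','rb'))
cv2.imwrite('pics/w3c.png',cv2.resize(d['img'][180:290,205:325],None,fx=5.4,fy=5.4,interpolation=cv2.INTER_CUBIC))
```

```text
(no output)
```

View pics/w3c.png

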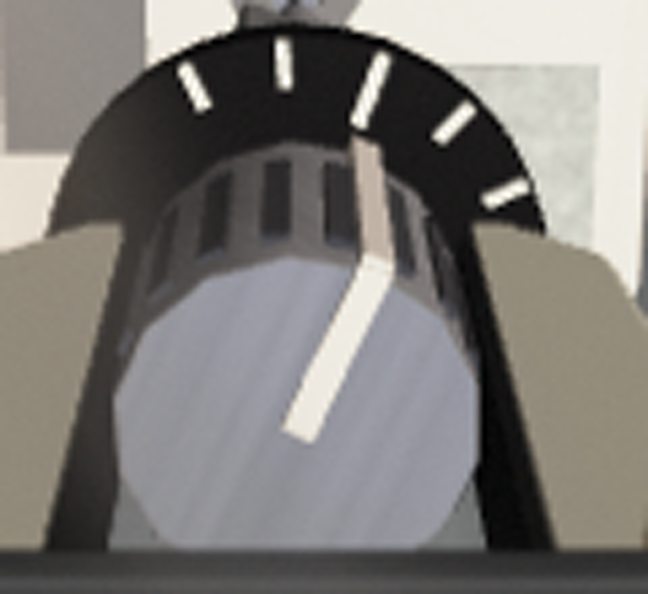

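Run:
```python
from h import *
import pickle
d=pickle.load(open('wrist3.pkl','rb'))
F=np.c_[np.cross([-np.sin(yc),np.cos(yc),0],zs),[-np.sin(yc),np.cos(yc),0],zs]
an=lambda v:np.arctan2(v[1],v[0])
def pl(px,h):
    e,r=ray(d,205+(px[0]+.5)/5.4-.5,180+(px[1]+.5)/5.4-.5); k=(h-(e-S)@zs)/(r@zs); return F.T@(e+k*r-S)
P=an(pl((377,266),177)-pl((300,434),177))
t5i,t5o=pl((364,122),143),pl((382,55),143)
print('ptr line',P,'tick line',an(t5o-t5i))
for c in ([-.7,.6,0],[0,0,0],[.5,0,0]):
    c=np.array(c); sb=pl((366,139),145); e=pl((376,262),177)
    print('side bot',an(sb-c),np.linalg.norm((sb-c)[:2]),'top rim',an(e-c),np.linalg.norm((e-c)[:2]),'tick5',an((t5i+t5o)/2-c))
```

```text
ptr line 1.1811188527417902 tick line 1.33189466469682
side bot 1.1426090984509762 16.65767742029255 top rim 1.1515455312270335 16.16470028882732 tick5 1.2046976871263706
side bot 1.19494375563476 16.93604163637684 top rim 1.205281995299273 16.451530489743853 tick5 1.244748397987142
side bot 1.2226994829264797 16.758963750622442 top rim 1.2339704483140301 16.279514424725182 tick5 1.266746706617154
```

Run:
```python
from h import *
print(robot.current_t(),robot.current_gripper_width()*93,robot.current_contact_force()); robot.hand_in()
```

```text
16.9167 32.48239115828808 [ 0.11123097 -0.01124245 -2.44678258]
the job is handed in; nothing more can be done
```

I turned the driver's sleeve to 5 in the rack, drew it straight out and handed the job in at 16.9 s. The driver was still gripped and held in line with the screw.

**Last checks:**
- **Bit tip:** about 1–2 mm off the screw axis and 32–35 mm from the head.
- **Axis:** tip to sleeve top tilts about 0.02 rad from the screw axis. A coarser check from the tip to the root of the bit gave 0.16 rad. It covers only about 40 mm and I don't trust it, but it would still be inside the 0.18 rad limit.
- **Sleeve:** about 1.55 rad from the close-up view. A coarser reading gave 1.52. Both are inside 1.44–1.76, slightly short of 1.6.
- **Grip and contact:** the arm was at rest with the jaws at 32.5 mm on the sleeve. The outside force was about 2.4 N, mainly the driver's weight, and the pictures show a clear gap to the casing.
- **Other items:** the other two rack tools were still seated and the pliers and cutters in place after the lift. I did not measure them again after carrying the driver over.

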